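Press the model ship's masts home

TASK

The glue under the model ship's three masts is still fresh: with closed fingertips press each one straight down by its top until its collar sits on the cork washer on the deck, first the foremast (nearest the pointed bow), then the tall mainmast, then the short mizzenmast (nearest the square stern). Press gently and do not grip or pull up the masts; leave everything else on the deck and bench undisturbed, and finish clear of the ship.

Things in the scene. Friction and masses are not known exactly. Their poses are not given: they have to be found in the camera images.
- hull: Wooden model-ship hull, 315 mm long, 86 mm wide, flat deck 100 mm above the bench, held in a cradle on a plywood building board 360 x 170 x 18 mm; all fixed to the bench. Origin under the centre of the board, x axis towards the pointed bow (which has a thin bowsprit reaching to x = 200 mm, 126 mm high), z up. The square stern is at x = -150 mm.
- foremast_top (a point): Flat round top (22 mm dia wooden cap) of the foremast, the post nearest the bow; this point is the centre of the top face. With joint 0 it stands 58 mm above the deck (z = 158 mm) and the post below the cap is 15 mm in diameter. It stands on the hull's centre line at hull x = 80 mm.
- mainmast_top (a point): Flat round top (22 mm dia wooden cap) of the mainmast, the tallest post, amidships; this point is the centre of the top face. With joint 0 it stands 74 mm above the deck (z = 174 mm) and the post below the cap is 18 mm in diameter. It stands on the hull's centre line at hull x = -5 mm.
- mizzenmast_top (a point): Flat round top (22 mm dia wooden cap) of the mizzenmast, the shortest post, nearest the stern; this point is the centre of the top face. With joint 0 it stands 46 mm above the deck (z = 146 mm) and the post below the cap is 12 mm in diameter. It stands on the hull's centre line at hull x = -90 mm.
- foremast (a joint): Slide of this mast down towards its 4 mm thick cork washer on the deck, m: 0 = collar 12 mm above the washer, 0.012 = collar on the washer (home, end stop), negative = drawn up. Starts at 0 to 0.003. Friction about 4 N plus 60 N per m/s; stays where left. The springy washer and mast together give 1 mm per 3 N of push and come back. Keep pushes well under 25 N; 6 to 10 N is plenty.
- mainmast (a joint): Slide of this mast down towards its 4 mm thick cork washer on the deck, m: 0 = collar 12 mm above the washer, 0.012 = collar on the washer (home, end stop), negative = drawn up. Starts at 0 to 0.003. Friction about 4 N plus 60 N per m/s; stays where left. The springy washer and mast together give 1 mm per 3 N of push and come back. Keep pushes well under 25 N; 6 to 10 N is plenty.
- mizzenmast (a joint): Slide of this mast down towards its 4 mm thick cork washer on the deck, m: 0 = collar 12 mm above the washer, 0.012 = collar on the washer (home, end stop), negative = drawn up. Starts at 0 to 0.003. Friction about 4 N plus 60 N per m/s; stays where left. The springy washer and mast together give 1 mm per 3 N of push and come back. Keep pushes well under 25 N; 6 to 10 N is plenty.
- capstan: Loose wooden capstan, 18 mm dia, 24 mm high, on the deck between foremast and mainmast, not to be disturbed. Origin at the centre of its underside.
- deckhouse: Loose wooden deckhouse block, 30 x 26 x 18 mm high, on the deck between mainmast and mizzenmast, not to be disturbed. Origin at the centre of its underside.
- spare_mast: Loose spare mast, a 15 mm post on a 24 mm foot, 56 mm high, standing on the building board beside the hull, not to be disturbed. Origin at the centre of its underside.
- cork_block: Loose cork block 55 x 26 x 24 mm high on the building board beside the hull, not to be disturbed. Origin at the centre of its underside.
- glue_jar: Loose glue jar, 56 mm dia, 70 mm high, on the bench to one side, not to be disturbed. Origin at the centre of its underside.
- thread_spool: Loose spool, 40 mm dia, 50 mm high, on the bench to one side, not to be disturbed. Origin at the centre of its underside.
- sanding_block: Loose wooden sanding block 90 x 50 x 30 mm high, on the bench to one side, not to be disturbed. Origin at the centre of its underside.
- pin_cup: Loose ceramic cup, 60 mm dia, 55 mm high, on the bench to one side, not to be disturbed. Origin at the centre of its underside.

How it is judged:
On the way, in this order (a step that is already met when the one before it is completed fails the run):
1. the foremast is pressed home, the masts after it not yet (value of joint foremast above 0.0095 m and value of joint each of mainmast, mizzenmast below 0.005 m), for 0.1 s.
2. the mainmast is pressed home, the masts after it not yet (value of joint mainmast above 0.0095 m and value of joint mizzenmast below 0.005 m), for 0.1 s.
3. the mizzenmast is pressed home (value of joint mizzenmast above 0.0095 m), for 0.1 s.
At the end, for the whole second after the job is handed in: All three mast collars are down on their washers (each slid at least 9.5 mm of its 12 mm), pressed in the order foremast, mainmast, mizzenmast, never with more than 25 N, and no loose thing has moved more than 20 mm (value of joint each of foremast, mainmast, mizzenmast above 0.0095 m and distance of each of capstan, deckhouse, spare_mast, cork_block, glue_jar, thread_spool, sanding_block, pin_cup from where it was at the start of the episode below 0.02 m); the robot touches nothing.
It fails at once if a mast is pressed down before the one ahead of it is home ((value of joint mainmast above 0.006 m and value of joint foremast below 0.0085 m) or (value of joint mizzenmast above 0.006 m and value of joint mainmast below 0.0085 m)).
It fails at once if a mast is drawn up out of its hole (more than 4 mm) (value of joint any of foremast, mainmast, mizzenmast below -0.004 m).
It fails at once if the hull or a mast is pressed or gripped harder than 25 N (contact force between any of the fingers, the arm and hull above 25 N).
It fails at once if a loose thing is moved more than 20 mm or toppled (distance of any of capstan, deckhouse, spare_mast, cork_block, glue_jar, thread_spool, sanding_block, pin_cup from where it was at the start of the episode above 0.02 m or angle between any of capstan, deckhouse, spare_mast, cork_block, glue_jar, thread_spool, sanding_block, pin_cup's own z axis and vertical above 0.5 rad).
It also fails if it takes over 48 s, if anything falls off the work surface, if the arm or the gripper's body presses on something with over 40 N, if the wrist force passes 120 N, or if a joint passes its speed limit or range.

ROBOT

A 6-joint arm with a two-finger parallel gripper is mounted at the origin on the work surface. World frame = base frame: x ahead of the robot, y to its left, z up, the work surface at z = 0. Lengths are in m, angles in rad, forces in N, time in s.
With the tool pointing down it reaches from about 0.275 to 0.725 m from the base axis. Payload 15.9 kg.
Tool frame: the origin (TCP) lies at the very end of the fingers, on their centre line; the grasp point (between the pads) lies 19 mm behind it (robot.grip_depth is the z of the grasp point in the tool frame, in m); z points along the fingers, y is the line along which they close (so a half turn about z gives the same grasp; the last joint's range is limited). The gripper opens to 85 mm and grips with 20 to 120 N. Pads are 22 mm wide; open, the fingers measure 114 mm over their backs; the gripper's body (76 mm by 85 mm) begins 54 mm behind the grasp point. The pads swing forward as they close: fully open they stand 13 mm farther back than shut.
Start: joints at [-1.17, 0.213, -0.034, 1.323, 0, 1.571], TCP at [0.195, -0.46, 0.231] pointing down, gripper open.
Joint ranges: [-2.98, 2.98], [-0.74, 1.72], [-1.14, 1.35], [-2.1, 2.04], [-1.57, 1.44], [-3.14, 3.14]. Speed limits (rad/s): [1.89, 1.89, 2.39, 2.57, 3.14, 3.14].

INTERFACE

Orientations are given as a rotation vector (axis times angle).
In Python, from rig import robot, eyes gives the robot as it stands.
- The arm moves only by the shell command python3 -m crank 'ROWS' [OPENING] [FORCE]. ROWS is JSON, a list of rows, each an object of numbers: "tx", "ty", "tz": the shift along the tool's x, y, z in m; "turn": the turn about the tool's z in rad. In form: [{"tx": .., "ty": .., "tz": .., "turn": ..}, ...]. A call has 1 to 20 rows; each row is the pose to reach, as a shift and turn from the pose commanded when the call began, along the tool's axes at that moment; what a row does not reach only later rows make up. A row lasts 1/12 s, in which the tool goes at most 41.7 mm and 7.16 degrees, less where a joint would pass 70% of its speed; a pose out of reach is approached as far as the arm can. A call with a gripper value outside its range is refused whole. OPENING is the opening, from 0 (shut) to 1 (fully open), set as the call begins (- or left out, the last holds). The fingers move at their own pace and stop on an object; FORCE is the grip in N (left out, the last holds). Time passes only in rows, so rows that repeat a pose let the fingers close. It gives the time, the measured TCP pose, the force, the opening and the grip force at its end, in the units of the state.
- robot.get_state(): the state, without advancing time (a new reading comes with each control period).
- eyes.read_camera(name): name is "scene" or "top"; returns the picture (384x512x3 uint8, blue, green, red); there is no depth.
- eyes.camera_params(name): a dict with "fovy" (degrees; the focal length in pixels is half the picture's height over the tangent of half this angle, whatever the lens; pixels are square), "cx", "cy" (the principal point, pixels), "origin" and "attitude" of the camera in the world. Camera axes: x right, y down, z forward; pixel columns grow to the right and rows downward; lengths in m; the calibration is good to about 2 mm. A picture is of the moment at which its call begins. camera_params takes no time and is no camera call.
- robot.sign_off(): hands the job in; it is judged then, once.
Trained networks look in the newest picture that a camera, given by its name, has taken for a name from the list of things; names that differ only in an ending like _2 or _b are one class to them, and where a whole thing is asked for, a point or a joint stands for the part that bears it (a point fixed in the world has none). Each returns a list of dicts, best first, with "p" (0 to 1); they miss things now and then, are a little off and sometimes report something else, mostly with a low value. They report only what shows in the picture. A call takes as long as a camera call.
- eyes.recognise(camera, query): "centre" ([x, y, z] in m, in world coordinates, good to about 4 mm: the middle of the surface that is visible of it).
- eyes.place_of(camera, query): "centre" ([x, y, z] in m, in world coordinates, good to about 4 mm: a listed point, or the origin of a listed thing).
The state is a dict: "t": time; "qpos": joint angles; "joint_velocities": joint speeds; "joint_efforts": joint torques, N m; "ee_pos": TCP position; "orientation": TCP orientation; "wrist_force": force on the tool from outside, world axes, zero at the start; "wrist_torque": the same for the moment, N m; "grip_width": opening from 0.0 (shut) to 1.0 (fully open); "finger_force": force on a finger pad.
Only numpy, scipy, OpenCV 4.12 (cv2) and the standard library are available. Lean on these libraries where they do the work, as an engineer would, in place of code of your own. Each camera call takes 0.05 s, during which the arm holds its last target. There are 200 camera calls.

## Working session

There is one attempt and no reset: what is moved stays moved. The work goes in short steps, Python scripts to look and compute and a shell command to move; the robot and the scene stay as the last step left them, time stands still between calls to the robot, and variables do not carry over. Pictures are saved under pics/ and viewed, at most 10 in all, crops included, and the job is handed in when it is done.

```bash
mkdir -p pics; python3 - <<'E'
from rig import robot, eyes
import cv2, numpy as np
ims=[]
for c in("scene","top"):
    im=eyes.read_camera(c); cv2.imwrite(f"pics/{c}0.png",im)
    p=eyes.camera_params(c); print(c,p)
    for q in("foremast_top","mainmast_top","mizzenmast_top","hull","capstan","deckhouse","spare_mast"):
        print(q,[(np.round(d["centre"],4).tolist(),round(d["p"],2)) for d in eyes.place_of(c,q)[:2]])
s=robot.get_state();print(s)
E
```

```text
scene {'fovy': 52.83475878949434, 'cx': 253.9300165913773, 'cy': 194.8439799600358, 'origin': array([1.07389322, 0.33165162, 0.85270594]), 'attitude': array([-1.30411105, -2.36447507,  0.8532137 ])}
foremast_top [([0.6796, 0.0988, 0.1568], 0.51)]
mainmast_top [([0.5107, 0.0742, 0.1436], 0.53), ([0.5952, 0.0858, 0.1711], 0.45)]
mizzenmast_top []
hull [([0.6043, 0.0912, -0.0007], 0.86), ([0.4349, 0.4007, 0.0029], 0.3)]
capstan []
deckhouse [([0.5555, 0.0828, 0.1044], 0.65)]
spare_mast [([0.5548, 0.1468, 0.0187], 0.59)]
top {'fovy': 51.26317679307697, 'cx': 252.50641108950444, 'cy': 183.01391442142426, 'origin': array([0.31881597, 0.00333047, 1.29202597]), 'attitude': array([-2.14919204,  2.09720512, -0.20689447])}
foremast_top [([0.6774, 0.1, 0.1546], 0.66), ([0.5117, 0.0747, 0.1438], 0.47)]
mainmast_top [([0.5946, 0.0856, 0.1736], 0.52)]
mizzenmast_top [([0.5126, 0.0739, 0.1451], 0.58)]
hull [([0.595, 0.0862, -0.0018], 0.66)]
capstan []
deckhouse [([0.5534, 0.0784, 0.0992], 0.39)]
spare_mast [([0.5464, 0.147, 0.0205], 0.61)]
{'t': 0.8, 'qpos': array([-1.17000542e+00,  2.12852492e-01, -3.44086072e-02,  1.32349638e+00,
       -3.15439732e-06,  1.57076864e+00]), 'joint_velocities': array([-0.00230413,  0.0018432 , -0.00013319, -0.00097746,  0.00196883,
       -0.00044014]), 'joint_efforts': array([-2.77836887e-03, -6.85904002e+01,  4.87315893e+01,  1.11400033e-03,
       -7.46342175e-05, -2.83197977e-06]), 'ee_pos': array([ 0.19506598, -0.46036151,  0.23132617]), 'orientation': array([3.07867632e+00, 6.25390569e-01, 7.28959314e-06]), 'wrist_force': array([-1.04623601, -0.240958  ,  0.31192931]), 'wrist_torque': array([-0.01001142,  0.03183855,  0.02000177]), 'finger_force': 0.0, 'grip_width': 0.9974358630428364}
```

View pics/scene0.png

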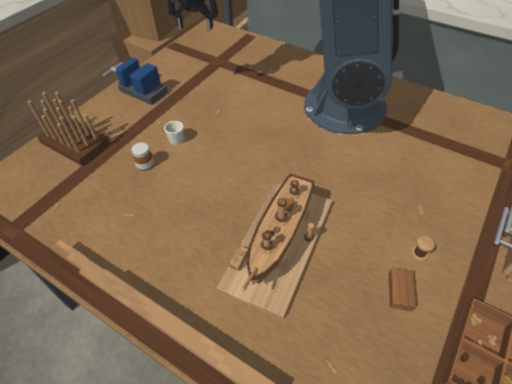

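View pics/top0.png

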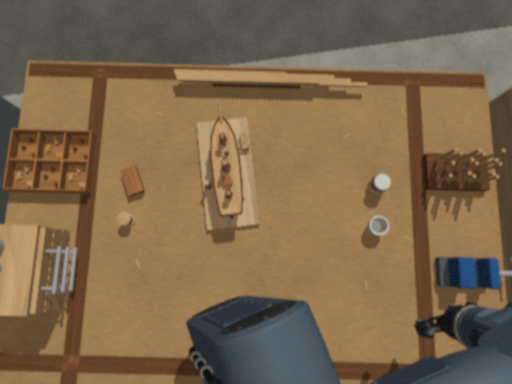

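The pictures agree with the networks: the ship points away from the robot, with the mast caps in the top view at about (223,138), (226,155) and (229,195). The three caps lie about 85 mm apart on a line yawed about 0.15 rad, with heights of 0.155, 0.173 and 0.145. I'll shut the fingers and move over the foremast at a safe height.

```bash
python3 -m crank '[{"tx":0.01,"ty":-0.005},{"tx":0.03,"ty":-0.015},{"tx":0.06,"ty":-0.03},{"tx":0.096,"ty":-0.047},{"tx":0.133,"ty":-0.065},{"tx":0.17,"ty":-0.084},{"tx":0.207,"ty":-0.102},{"tx":0.244,"ty":-0.12},{"tx":0.281,"ty":-0.138},{"tx":0.318,"ty":-0.157},{"tx":0.355,"ty":-0.175},{"tx":0.392,"ty":-0.193},{"tx":0.429,"ty":-0.211},{"tx":0.466,"ty":-0.23},{"tx":0.503,"ty":-0.248},{"tx":0.54,"ty":-0.266},{"tx":0.577,"ty":-0.284},{"tx":0.61,"ty":-0.301},{"tx":0.635,"ty":-0.313},{"tx":0.65,"ty":-0.32}]' 0 20
python3 -m crank '[{"tx":0.01,"ty":-0.005},{"tx":0.013,"ty":-0.007},{"tx":0.013,"ty":-0.007},{"tx":0.013,"ty":-0.007},{"tx":0.013,"ty":-0.007},{"tx":0.013,"ty":-0.007}]'
python3 - <<'E'
from rig import robot, eyes
import cv2, numpy as np
s=robot.get_state();print(s['t'],s['ee_pos'],s['orientation'],s['wrist_force'],s['grip_width'],s['qpos'])
out=[]
for c,(u,v) in (("scene",(277,220)),("top",(225,150))):
    im=eyes.read_camera(c); u0,v0=u-65,v-80
    out.append(cv2.resize(im[v0:v0+150,u0:u0+130],None,fx=3,fy=3,interpolation=cv2.INTER_CUBIC))
    for q in("foremast_top","mainmast_top","mizzenmast_top"):
        print(c,q,[(np.round(d["centre"],4).tolist(),round(d["p"],2)) for d in eyes.place_of(c,q)[:2]])
    p=eyes.camera_params(c);R=cv2.Rodrigues(p['attitude'])[0];f=192/np.tan(np.radians(p['fovy']/2))
    for X in(s['ee_pos'],[.678,.0995,.156],[.595,.0857,.172],[.512,.0743,.144]):
        x=R.T@(np.array(X)-p['origin']);print(c,x[:2]/x[2]*f+[p['cx'],p['cy']], 'crop',(x[:2]/x[2]*f+[p['cx'],p['cy']]-[u0,v0])*3)
cv2.imwrite("pics/b.png",np.hstack(out))
E
```

```text
0.8 [ 0.19506598 -0.46036151  0.23132617] [3.07867632e+00 6.25390569e-01 7.28959314e-06] [-1.04623601 -0.240958    0.31192931] 0.9974358630428364 [-1.17000542e+00  2.12852492e-01 -3.44086072e-02  1.32349638e+00
 -3.15439732e-06  1.57076864e+00]
scene foremast_top [([0.6781, 0.1015, 0.1549], 0.43)]
scene mainmast_top [([0.5949, 0.0886, 0.1712], 0.54), ([0.5519, 0.1473, 0.0156], 0.29)]
scene mizzenmast_top [([0.5104, 0.0721, 0.1389], 0.56)]
scene [195.69890894  33.33850504] crop [ -48.90327319 -319.98448489]
scene [267.42102128 234.10085765] crop [166.26306383 282.30257295]
scene [281.50243378 201.01675393] crop [208.50730135 183.05026178]
scene [294.14999996 183.33460385] crop [246.44999989 130.00381155]
top foremast_top [([0.6804, 0.0999, 0.1549], 0.44)]
top mainmast_top [([0.5954, 0.0852, 0.1705], 0.59)]
top mizzenmast_top [([0.5114, 0.0704, 0.1426], 0.57)]
top [430.77076258 313.9679045 ] crop [812.31228774 731.9037135 ]
top [220.46979871 135.60369608] crop [181.40939612 196.81108824]
top [223.73599904 161.68412025] crop [191.20799712 275.05236075]
top [227.2046848  191.83520577] crop [201.6140544 365.5056173]invalid input
invalid input
```

View pics/b.png

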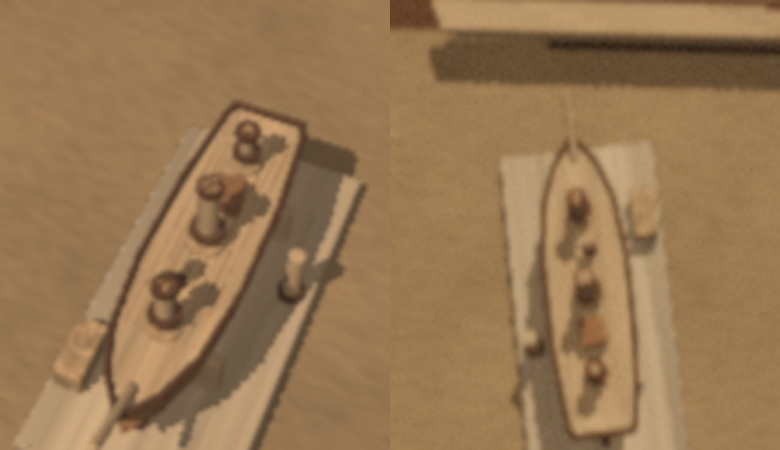

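The moves were refused because every row needs all four keys. The crops confirm the mast positions: in the scene crop the predicted caps at (166,282), (208,183) and (246,130) fall on the visible caps. I'm resending with full rows.

```bash
python3 -m crank '[{"tx":0.01,"ty":-0.005,"tz":0,"turn":0},{"tx":0.03,"ty":-0.015,"tz":0,"turn":0},{"tx":0.06,"ty":-0.03,"tz":0,"turn":0},{"tx":0.096,"ty":-0.047,"tz":0,"turn":0},{"tx":0.133,"ty":-0.065,"tz":0,"turn":0},{"tx":0.17,"ty":-0.084,"tz":0,"turn":0},{"tx":0.207,"ty":-0.102,"tz":0,"turn":0},{"tx":0.244,"ty":-0.12,"tz":0,"turn":0},{"tx":0.281,"ty":-0.138,"tz":0,"turn":0},{"tx":0.318,"ty":-0.157,"tz":0,"turn":0},{"tx":0.355,"ty":-0.175,"tz":0,"turn":0},{"tx":0.392,"ty":-0.193,"tz":0,"turn":0},{"tx":0.429,"ty":-0.211,"tz":0,"turn":0},{"tx":0.466,"ty":-0.23,"tz":0,"turn":0},{"tx":0.503,"ty":-0.248,"tz":0,"turn":0},{"tx":0.54,"ty":-0.266,"tz":0,"turn":0},{"tx":0.577,"ty":-0.284,"tz":0,"turn":0},{"tx":0.61,"ty":-0.301,"tz":0,"turn":0},{"tx":0.635,"ty":-0.313,"tz":0,"turn":0},{"tx":0.65,"ty":-0.32,"tz":0,"turn":0}]' 0 20
python3 -m crank '[{"tx":0.01,"ty":-0.005,"tz":0,"turn":0},{"tx":0.013,"ty":-0.007,"tz":0,"turn":0},{"tx":0.013,"ty":-0.007,"tz":0,"turn":0},{"tx":0.013,"ty":-0.007,"tz":0,"turn":0}]'
cat > st.py <<'E'
import sys,numpy as np,cv2
from rig import robot
T=np.array([[.679,.100,.157],[.595,.0865,.173],[.5115,.0728,.145]])
s=robot.get_state();R=cv2.Rodrigues(s['orientation'])[0];np.set_printoptions(precision=4,suppress=True)
print(s['t'],s['ee_pos'],s['orientation'],'F',s['wrist_force'],'grip',s['grip_width'],'q',s['qpos'])
print((T-s['ee_pos'])@R)
E
python3 st.py
```

```text
t: 2.87
ee_pos: [0.6695, 0.0915, 0.2304]
orientation: [-3.078, -0.629, 0.001]
wrist_force: [0.0, -0.5, 0.1]
grip_width: 0.001
finger_force: 0.0
t: 3.2
ee_pos: [0.6775, 0.0994, 0.2313]
orientation: [3.079, 0.625, -0.0]
wrist_force: [-0.4, -1.1, 0.4]
grip_width: -0.001
finger_force: 0.0
3.2 [0.6775 0.0994 0.2313] [ 3.0786  0.6254 -0.0003] F [-0.358  -1.0798  0.3815] grip -0.0012899330010590266 q [ 0.1457  0.639   0.6054  1.5373 -0.0001  2.8864]
[[ 0.0016 -0.      0.0743]
 [-0.081  -0.0204  0.0584]
 [-0.1632 -0.0403  0.0864]]
```

Over the foremast with the fingers shut. I'll come down to about 9 mm above the cap and look.

```bash
python3 -m crank '[{"tx":0.001,"ty":0,"tz":0.01,"turn":0},{"tx":0.0015,"ty":0,"tz":0.03,"turn":0},{"tx":0.0015,"ty":0,"tz":0.048,"turn":0},{"tx":0.0015,"ty":0,"tz":0.06,"turn":0},{"tx":0.0015,"ty":0,"tz":0.066,"turn":0},{"tx":0.0015,"ty":0,"tz":0.066,"turn":0}]'
python3 - <<'E'
from rig import eyes
import cv2,numpy as np
a=eyes.read_camera("scene")[150:290,210:340];b=eyes.read_camera("top")[90:230,160:290]
cv2.imwrite("pics/c.png",cv2.resize(np.hstack([a,b]),None,fx=3,fy=3,interpolation=cv2.INTER_CUBIC))
E
```

```text
t: 3.7
ee_pos: [0.6783, 0.0992, 0.1646]
orientation: [-3.079, -0.624, 0.003]
wrist_force: [0.7, 1.4, 1.4]
grip_width: 0.002
finger_force: 0.0
```

View pics/c.png

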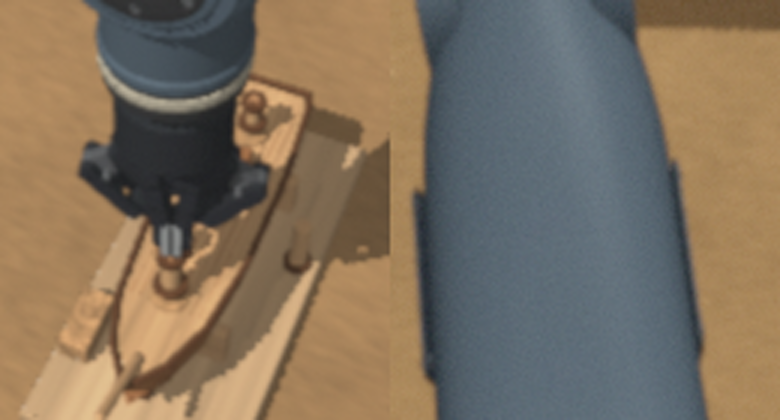

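The closed tips sit right over the foremast cap (scene crop about (170,255)). Pressing slowly.

```bash
python3 -m crank '[{"tx":0.0005,"ty":0,"tz":0.0015,"turn":0},{"tx":0.0005,"ty":0,"tz":0.003,"turn":0},{"tx":0.0005,"ty":0,"tz":0.0045,"turn":0},{"tx":0.0005,"ty":0,"tz":0.006,"turn":0},{"tx":0.0005,"ty":0,"tz":0.0075,"turn":0},{"tx":0.0005,"ty":0,"tz":0.009,"turn":0},{"tx":0.0005,"ty":0,"tz":0.0105,"turn":0},{"tx":0.0005,"ty":0,"tz":0.012,"turn":0},{"tx":0.0005,"ty":0,"tz":0.013,"turn":0},{"tx":0.0005,"ty":0,"tz":0.014,"turn":0},{"tx":0.0005,"ty":0,"tz":0.015,"turn":0}]'
python3 -m crank '[{"tx":0,"ty":0,"tz":0.001,"turn":0},{"tx":0,"ty":0,"tz":0.002,"turn":0},{"tx":0,"ty":0,"tz":0.003,"turn":0},{"tx":0,"ty":0,"tz":0.003,"turn":0}]'
```

```text
t: 4.72
ee_pos: [0.6798, 0.1002, 0.1504]
orientation: [-3.079, -0.625, -0.0]
wrist_force: [-0.9, 0.1, 4.0]
grip_width: 0.004
finger_force: 2.1
t: 5.05
ee_pos: [0.6798, 0.1002, 0.1471]
orientation: [-3.079, -0.625, 0.0]
wrist_force: [0.6, 0.7, 4.0]
grip_width: -0.003
finger_force: 1.7
```

```bash
python3 -m crank '[{"tx":0,"ty":0,"tz":0.0007,"turn":0},{"tx":0,"ty":0,"tz":0.0014,"turn":0},{"tx":0,"ty":0,"tz":0.002,"turn":0},{"tx":0,"ty":0,"tz":0.002,"turn":0}]'
python3 -m crank '[{"tx":0,"ty":0,"tz":0.0005,"turn":0},{"tx":0,"ty":0,"tz":0.001,"turn":0},{"tx":0,"ty":0,"tz":0.001,"turn":0},{"tx":0,"ty":0,"tz":0.001,"turn":0}]'
```

```text
t: 5.38
ee_pos: [0.6798, 0.1002, 0.1452]
orientation: [-3.079, -0.625, -0.0]
wrist_force: [-0.1, 0.0, 4.5]
grip_width: -0.004
finger_force: 1.7
t: 5.72
ee_pos: [0.6798, 0.1002, 0.1444]
orientation: [-3.079, -0.625, -0.0]
wrist_force: [-0.6, 0.1, 3.9]
grip_width: 0.001
finger_force: 2.1
```

```bash
python3 -m crank '[{"tx":0,"ty":0,"tz":0.0005,"turn":0},{"tx":0,"ty":0,"tz":0.001,"turn":0},{"tx":0,"ty":0,"tz":0.001,"turn":0},{"tx":0,"ty":0,"tz":0.001,"turn":0}]'
python3 -m crank '[{"tx":0,"ty":0,"tz":0.0005,"turn":0},{"tx":0,"ty":0,"tz":0.001,"turn":0},{"tx":0,"ty":0,"tz":0.001,"turn":0},{"tx":0,"ty":0,"tz":0.001,"turn":0}]'
```

```text
t: 6.05
ee_pos: [0.6798, 0.1002, 0.1435]
orientation: [-3.079, -0.625, -0.0]
wrist_force: [-1.3, -0.1, 7.0]
grip_width: 0.001
finger_force: 3.3
t: 6.38
ee_pos: [0.6799, 0.1002, 0.1428]
orientation: [-3.079, -0.625, -0.001]
wrist_force: [-2.4, -0.1, 9.1]
grip_width: -0.003
finger_force: 4.4
```

The force rises at about 2.5 N/mm, up to 9 N, so the foremast is on its washer. Lift and go over to the mainmast.

```bash
python3 -m crank '[{"tx":0,"ty":0,"tz":-0.004,"turn":0},{"tx":0,"ty":0,"tz":-0.018,"turn":0},{"tx":0,"ty":0,"tz":-0.038,"turn":0},{"tx":0,"ty":0,"tz":-0.057,"turn":0},{"tx":0,"ty":0,"tz":-0.065,"turn":0},{"tx":-0.01,"ty":-0.0025,"tz":-0.065,"turn":0},{"tx":-0.03,"ty":-0.0075,"tz":-0.065,"turn":0},{"tx":-0.053,"ty":-0.013,"tz":-0.065,"turn":0},{"tx":-0.073,"ty":-0.018,"tz":-0.065,"turn":0},{"tx":-0.0835,"ty":-0.0205,"tz":-0.063,"turn":0},{"tx":-0.0835,"ty":-0.0205,"tz":-0.052,"turn":0},{"tx":-0.0835,"ty":-0.0205,"tz":-0.042,"turn":0},{"tx":-0.0835,"ty":-0.0205,"tz":-0.038,"turn":0},{"tx":-0.0835,"ty":-0.0205,"tz":-0.038,"turn":0}]'
python3 - <<'E'
from rig import eyes
import cv2,numpy as np
a=eyes.read_camera("scene")[150:290,210:340]
cv2.imwrite("pics/d.png",cv2.resize(a,None,fx=4,fy=4,interpolation=cv2.INTER_CUBIC))
E
```

```text
t: 7.55
ee_pos: [0.5944, 0.0864, 0.1786]
orientation: [-3.079, -0.625, 0.004]
wrist_force: [-0.7, -1.0, -0.3]
grip_width: -0.001
finger_force: 0.0
```

View pics/d.png

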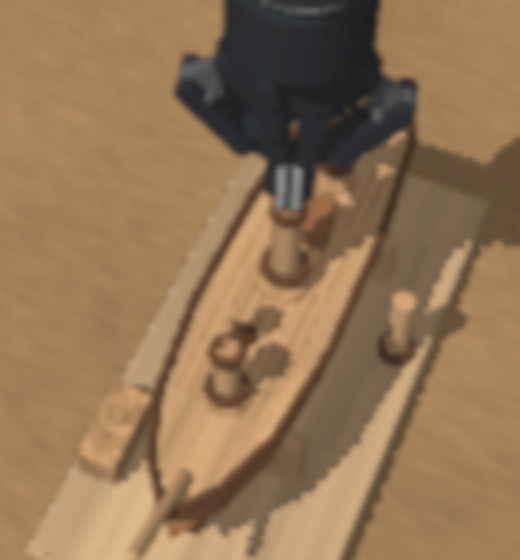

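The tips are over the mainmast cap (crop about (290,210)), the foremast is visibly lower, and the capstan is undisturbed. Pressing.

```bash
python3 -m crank '[{"tx":0,"ty":0,"tz":0.0015,"turn":0},{"tx":0,"ty":0,"tz":0.003,"turn":0},{"tx":0,"ty":0,"tz":0.0045,"turn":0},{"tx":0,"ty":0,"tz":0.006,"turn":0},{"tx":0,"ty":0,"tz":0.0075,"turn":0},{"tx":0,"ty":0,"tz":0.009,"turn":0},{"tx":0,"ty":0,"tz":0.0105,"turn":0},{"tx":0,"ty":0,"tz":0.012,"turn":0},{"tx":0,"ty":0,"tz":0.013,"turn":0},{"tx":0,"ty":0,"tz":0.014,"turn":0},{"tx":0,"ty":0,"tz":0.015,"turn":0},{"tx":0,"ty":0,"tz":0.015,"turn":0}]'
python3 -m crank '[{"tx":0,"ty":0,"tz":0.0007,"turn":0},{"tx":0,"ty":0,"tz":0.0014,"turn":0},{"tx":0,"ty":0,"tz":0.002,"turn":0},{"tx":0,"ty":0,"tz":0.002,"turn":0}]'
python3 -m crank '[{"tx":0,"ty":0,"tz":0.0005,"turn":0},{"tx":0,"ty":0,"tz":0.001,"turn":0},{"tx":0,"ty":0,"tz":0.001,"turn":0},{"tx":0,"ty":0,"tz":0.001,"turn":0}]'
```

```text
t: 8.6
ee_pos: [0.5949, 0.0865, 0.1652]
orientation: [3.079, 0.625, 0.0]
wrist_force: [0.6, 0.8, 3.8]
grip_width: 0.0
finger_force: 1.8
t: 8.93
ee_pos: [0.5949, 0.0865, 0.1632]
orientation: [-3.079, -0.625, -0.0]
wrist_force: [0.1, -0.0, 3.0]
grip_width: -0.001
finger_force: 1.7
t: 9.27
ee_pos: [0.5949, 0.0865, 0.1623]
orientation: [3.079, 0.625, 0.0]
wrist_force: [-0.3, 0.0, 3.2]
grip_width: -0.001
finger_force: 1.7
```

```bash
python3 -m crank '[{"tx":0,"ty":0,"tz":0.0007,"turn":0},{"tx":0,"ty":0,"tz":0.0014,"turn":0},{"tx":0,"ty":0,"tz":0.002,"turn":0},{"tx":0,"ty":0,"tz":0.002,"turn":0}]'
python3 -m crank '[{"tx":0,"ty":0,"tz":0.0005,"turn":0},{"tx":0,"ty":0,"tz":0.001,"turn":0},{"tx":0,"ty":0,"tz":0.001,"turn":0},{"tx":0,"ty":0,"tz":0.001,"turn":0}]'
```

```text
t: 9.6
ee_pos: [0.595, 0.0865, 0.1602]
orientation: [-3.079, -0.625, -0.0]
wrist_force: [-0.9, 0.4, 4.2]
grip_width: 0.002
finger_force: 2.3
t: 9.93
ee_pos: [0.595, 0.0865, 0.1595]
orientation: [-3.079, -0.625, -0.001]
wrist_force: [-1.0, 1.0, 7.2]
grip_width: 0.001
finger_force: 3.3
```

```bash
python3 -m crank '[{"tx":0,"ty":0,"tz":0.0005,"turn":0},{"tx":0,"ty":0,"tz":0.001,"turn":0},{"tx":0,"ty":0,"tz":0.001,"turn":0},{"tx":0,"ty":0,"tz":0.001,"turn":0}]'; python3 st.py
```

```text
t: 10.27
ee_pos: [0.595, 0.0865, 0.1587]
orientation: [3.079, 0.625, 0.001]
wrist_force: [-0.8, -0.8, 9.8]
grip_width: -0.001
finger_force: 4.5
10.2667 [0.595  0.0865 0.1587] [3.0787 0.6253 0.0009] F [-0.8338 -0.8496  9.817 ] grip -0.0008682874862657371 q [ 0.1443  0.4431  0.1031  1.2302 -0.      2.8852]
[[ 0.0826  0.0203  0.0017]
 [-0.     -0.     -0.0143]
 [-0.0823 -0.02    0.0136]]
```

The mainmast is home (stiffness 2.6 N/mm, 10 N). On to the mizzenmast.

```bash
python3 -m crank '[{"tx":0,"ty":0,"tz":-0.004,"turn":0},{"tx":0,"ty":0,"tz":-0.018,"turn":0},{"tx":0,"ty":0,"tz":-0.034,"turn":0},{"tx":0,"ty":0,"tz":-0.04,"turn":0},{"tx":-0.01,"ty":-0.0025,"tz":-0.04,"turn":0},{"tx":-0.03,"ty":-0.0075,"tz":-0.04,"turn":0},{"tx":-0.053,"ty":-0.013,"tz":-0.04,"turn":0},{"tx":-0.073,"ty":-0.018,"tz":-0.04,"turn":0},{"tx":-0.0823,"ty":-0.02,"tz":-0.036,"turn":0},{"tx":-0.0823,"ty":-0.02,"tz":-0.022,"turn":0},{"tx":-0.0823,"ty":-0.02,"tz":-0.006,"turn":0},{"tx":-0.0823,"ty":-0.02,"tz":0.004,"turn":0},{"tx":-0.0823,"ty":-0.02,"tz":0.007,"turn":0},{"tx":-0.0823,"ty":-0.02,"tz":0.007,"turn":0}]'
python3 - <<'E'
from rig import eyes
import cv2,numpy as np
a=eyes.read_camera("scene")[150:290,210:340]
cv2.imwrite("pics/e.png",cv2.resize(a,None,fx=4,fy=4,interpolation=cv2.INTER_CUBIC))
E
```

```text
t: 11.43
ee_pos: [0.5108, 0.0727, 0.1505]
orientation: [-3.079, -0.625, 0.003]
wrist_force: [-0.1, -0.3, 0.2]
grip_width: -0.0
finger_force: 0.0
```

View pics/e.png

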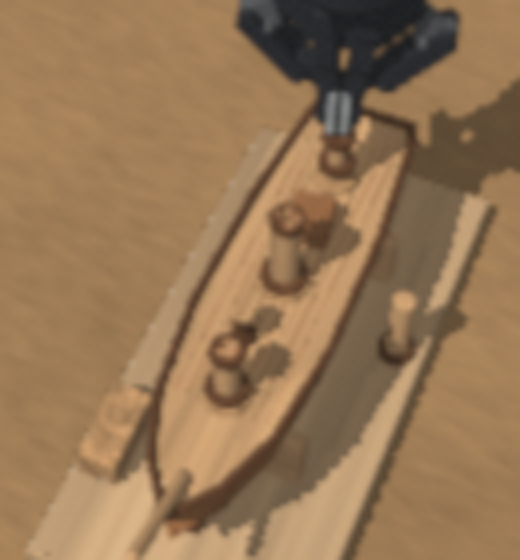

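The tips are over the mizzen cap (crop about (337,135)). Pressing.

```bash
python3 -m crank '[{"tx":0,"ty":0,"tz":0.0015,"turn":0},{"tx":0,"ty":0,"tz":0.003,"turn":0},{"tx":0,"ty":0,"tz":0.0045,"turn":0},{"tx":0,"ty":0,"tz":0.006,"turn":0},{"tx":0,"ty":0,"tz":0.0075,"turn":0},{"tx":0,"ty":0,"tz":0.009,"turn":0},{"tx":0,"ty":0,"tz":0.0105,"turn":0},{"tx":0,"ty":0,"tz":0.012,"turn":0},{"tx":0,"ty":0,"tz":0.013,"turn":0},{"tx":0,"ty":0,"tz":0.014,"turn":0},{"tx":0,"ty":0,"tz":0.015,"turn":0},{"tx":0,"ty":0,"tz":0.015,"turn":0}]'
python3 -m crank '[{"tx":0,"ty":0,"tz":0.0007,"turn":0},{"tx":0,"ty":0,"tz":0.0014,"turn":0},{"tx":0,"ty":0,"tz":0.002,"turn":0},{"tx":0,"ty":0,"tz":0.002,"turn":0}]'
python3 -m crank '[{"tx":0,"ty":0,"tz":0.0005,"turn":0},{"tx":0,"ty":0,"tz":0.001,"turn":0},{"tx":0,"ty":0,"tz":0.001,"turn":0},{"tx":0,"ty":0,"tz":0.001,"turn":0}]'
```

```text
t: 12.48
ee_pos: [0.5114, 0.0728, 0.1362]
orientation: [3.079, 0.625, 0.0]
wrist_force: [0.5, 0.3, 4.0]
grip_width: 0.002
finger_force: 1.7
t: 12.82
ee_pos: [0.5114, 0.0728, 0.1342]
orientation: [3.079, 0.625, 0.0]
wrist_force: [0.4, 0.2, 3.9]
grip_width: -0.001
finger_force: 1.7
t: 13.15
ee_pos: [0.5114, 0.0728, 0.1333]
orientation: [3.079, 0.625, 0.0]
wrist_force: [1.0, 0.5, 4.1]
grip_width: -0.003
finger_force: 1.7
```

```bash
python3 -m crank '[{"tx":0,"ty":0,"tz":0.0007,"turn":0},{"tx":0,"ty":0,"tz":0.0014,"turn":0},{"tx":0,"ty":0,"tz":0.002,"turn":0},{"tx":0,"ty":0,"tz":0.002,"turn":0}]'
python3 -m crank '[{"tx":0,"ty":0,"tz":0.0005,"turn":0},{"tx":0,"ty":0,"tz":0.001,"turn":0},{"tx":0,"ty":0,"tz":0.001,"turn":0},{"tx":0,"ty":0,"tz":0.001,"turn":0}]'
```

```text
t: 13.48
ee_pos: [0.5114, 0.0728, 0.1314]
orientation: [3.079, 0.625, 0.0]
wrist_force: [-0.2, 0.1, 7.8]
grip_width: 0.003
finger_force: 3.5
t: 13.82
ee_pos: [0.5114, 0.0728, 0.1306]
orientation: [3.079, 0.625, 0.001]
wrist_force: [0.4, -0.5, 9.3]
grip_width: 0.002
finger_force: 4.6
```

The mizzenmast is home at 9 N. Retreat and take a last look.

```bash
python3 -m crank '[{"tx":0,"ty":0,"tz":-0.004,"turn":0},{"tx":0,"ty":0,"tz":-0.018,"turn":0},{"tx":0,"ty":0,"tz":-0.04,"turn":0},{"tx":0,"ty":0,"tz":-0.07,"turn":0},{"tx":0,"ty":0,"tz":-0.1,"turn":0},{"tx":-0.01,"ty":0.01,"tz":-0.115,"turn":0},{"tx":-0.03,"ty":0.03,"tz":-0.12,"turn":0},{"tx":-0.05,"ty":0.055,"tz":-0.12,"turn":0},{"tx":-0.07,"ty":0.08,"tz":-0.12,"turn":0},{"tx":-0.085,"ty":0.11,"tz":-0.12,"turn":0},{"tx":-0.095,"ty":0.135,"tz":-0.12,"turn":0},{"tx":-0.1,"ty":0.15,"tz":-0.12,"turn":0},{"tx":-0.1,"ty":0.15,"tz":-0.12,"turn":0},{"tx":-0.1,"ty":0.15,"tz":-0.12,"turn":0}]'
python3 - <<'E'
from rig import eyes
import cv2,numpy as np
a=eyes.read_camera("scene")
cv2.imwrite("pics/f.png",cv2.resize(a[150:290,210:340],None,fx=4,fy=4,interpolation=cv2.INTER_CUBIC))
for q in("foremast_top","mainmast_top","mizzenmast_top"):
    print(q,[(np.round(d["centre"],4).tolist(),round(d["p"],2)) for d in eyes.place_of("scene",q)[:2]])
E
```

```text
t: 14.98
ee_pos: [0.4774, -0.1049, 0.2499]
orientation: [-3.079, -0.623, 0.002]
wrist_force: [-0.4, -0.9, -0.5]
grip_width: 0.004
finger_force: 0.0
foremast_top [([0.6784, 0.1004, 0.1488], 0.44)]
mainmast_top [([0.5922, 0.0874, 0.1633], 0.46)]
mizzenmast_top [([0.512, 0.0744, 0.1293], 0.67)]
```

View pics/f.png

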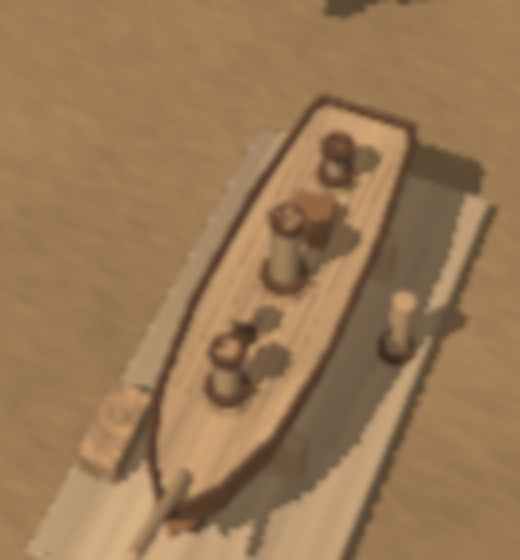

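All three masts are down, the loose things on the ship and building board stand where they were, and the arm is clear.

```bash
python3 -c "
from rig import robot
print(robot.sign_off())"
```

```text
the job is handed in; nothing more can be done
None
```

I pressed the foremast, then the mainmast, then the mizzenmast home with about 9–10 N each, saw nothing on the ship or its board disturbed in the last picture, backed the arm clear and handed the job in at about 15 s; the sign-off gave no verdict.

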